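Tuck the edging strip under the lapped scales and hold it flat

ROBOT

A 7-joint arm with a two-finger parallel gripper is mounted at the origin on the work surface. World frame = base frame: x ahead of the robot, y to its left, z up, the work surface at z = 0. Lengths are in m, angles in rad, forces in N, time in s.
With the tool pointing down it reaches from about 0.425 to 0.925 m from the base axis. Payload 6.8 kg.
Tool frame: the origin (TCP) lies midway between the tips of the shut fingers; the grasp point (between the pads) lies r.grip_point_offset behind it (r.grip_point_offset is the distance from the TCP to the grasp point, in m); z points along the fingers, y is the direction in which the jaws open and shut (so a half turn about z gives the same grasp; the last joint's range is limited). The gripper opens to 85 mm and grips with 20 to 120 N. Pads are 22 mm wide; open, the fingers measure 114 mm over their backs; the gripper's body (76 mm by 85 mm) begins 54 mm behind the grasp point. The pads swing forward as they close: fully open they stand 13 mm farther back than shut.
Start: joints at [1.016, 0.477, 0.022, 1.555, -0.011, 1.109, -0.083], TCP at [0.292, -0.609, 0.231] pointing down, gripper open.
Joint ranges: [-2.96, 2.96], [-0.34, 2.1], [-1.41, 1.46], [0.24, 2.44], [-1.37, 4.51], [0.17, 1.92], [-2.96, 2.96]. Speed limits (rad/s): [2.39, 2.39, 3.14, 3.14, 3.14, 3.14, 3.14].

INTERFACE

Orientations are given as a rotation vector (axis times angle).
In Python, from bench import r gives the robot as it stands. The module is installed in compiled form; this text tells all that it offers.
- The arm moves only by the tool play_rows, never from a script. Its argument "deltas" is a list of rows, each a list of 3 entries, a list of its own where there are three numbers: the finger opening in mm, from 0 to 85.4, then the shift along the tool's x, y, z in mm, then the turn, a rotation vector about the tool's x, y, z in rad. A call has 1 to 8 rows; each row is the pose to reach, as a shift and turn from the pose measured when the call began, along the tool's axes at that moment; what a row does not reach only later rows make up. A row lasts 1/8 s, in which the tool goes at most 62.5 mm and 10.7 degrees, less where a joint would pass 70% of its speed; a pose out of reach is approached as far as the arm can. A call with a gripper value outside its range is refused whole. The fingers move at their own pace and stop on an object; "squeeze" is the grip in N (left out, the last holds). Time passes only in rows, so rows that repeat a pose let the fingers close. It gives the time, the measured TCP pose, the force and the opening at its end, in the units of the state.
- r.get_obs(): the state, without advancing time (a new reading comes with each control period).
- r.grab_frame(name): name is "side" or "top" or "wrist"; returns (picture, depth): 400x640x3 uint8, red, green, blue; 400x640 float32, m along the optical axis (not along the pixel's ray), 0 where there is no reading.
- r.camera_model(name): a dict with "mtx" (3x3 intrinsics, pixels), "rvec" (rotation vector, rad) and "tvec" (3), from world to camera coordinates, as OpenCV has them; the wrist camera has in their place "T_tool_cam" (4x4, takes a point from camera to tool coordinates, whose origin is the TCP and whose axes are the flange's). Camera axes: x right, y down, z forward; pixel columns grow to the right and rows downward; lengths in m; the calibration is good to about 2 mm. The wrist camera is an equidistant fisheye: a pixel r from the principal point sees the ray r / f radians off the axis. A picture is of the moment at which its call begins: read the wrist's pose just before it. camera_model takes no time and is no camera call.
- r.hand_in(): hands the job in, once; it reports no verdict.
The state is a dict: "clock": time; "joints": joint angles; "qvel": joint speeds; "tau": joint torques, N m; "tcp_pos": TCP position; "orientation": TCP orientation; "contact_force": force on the tool from outside, world axes, zero at the start; "moment": the same for the moment, N m; "grip_width": finger opening in m.
Only numpy, scipy, OpenCV 4.12 (cv2) and the standard library are available. Lean on these libraries where they do the work, as an engineer would, in place of code of your own. Each camera call takes 0.05 s, during which the arm holds its last target. There are 200 camera calls.

TASK

Pick up the copper edging strip by its blue rib and slide its thin front edge under the bottom row of lapped metal scales on the pale board, square and centred on the row, until the black line across the strip is hidden beneath the scale tips, without lifting the scales. Finish while holding: keep hold of the strip and keep it pressed firmly flat on the board (a push of about 10 N), and leave the bowl, pliers and jar alone.

Things in the scene. Friction and masses are not known exactly. Their poses are not given: they have to be found in the camera images.
- panel: Fixed pale wood board, 240 (x) x 170 (y) x 18 mm, with rows of lapped steel and brass scales (top at most 45 mm up). Origin: centre of its underside. x points from the bare end (bare from -120 to -30 mm) to the scales: the tucking direction. The bottom row is 130 mm wide, centred, its tips at x = -30 mm.
- lip (a point): Point on the board's top (panel frame x = -30, y = 0, z = 18 mm) straight below the tips of the middle of the bottom row. From here a gap 10 mm high runs 47 mm deep under the row, open in front and at the sides, ended by a grey felt block (panel x = +17 mm).
- lap (a joint): Angle of the bottom row of scales (with the row just above it, on the same flap) about its hinge, 68 mm behind the tips. 0 = resting at its stop (tips' underside 10 mm over the board); grows as the tips are lifted. A light spring returns it: about 1 N at the tips lifts it.
- lap_tip (a point): Underside of the bottom row at its middle tip (moves with the row), at rest 10 mm above lip.
- strip: Loose copper-coloured strip, about 0.18 kg, flat on the desk at first: leaf 90 (x) x 110 (y) x 4 mm, with an upright blue rib along the back edge (x -45 to -33 mm, 110 mm long, top 40 mm above the underside). Origin: centre of the underside. x points from the rib to the thin front edge (x = +45 mm). A black line crosses the leaf 25 mm behind the front edge.
- edge_left (a point): Left (+y) front corner of the strip, on the underside: x = +45, y = +55, z = 0 mm in the strip's frame.
- edge_right (a point): Right (-y) front corner of the strip, on the underside: x = +45, y = -55, z = 0 mm in the strip's frame.
- rib (a point): Grip point in the middle of the blue rib, 30 mm above the strip's underside, 10 mm below the rib's top, 84 mm behind the front edge. Pinch the 12 mm thickness from above, fingers closing along the strip's x axis.
- ring_bowl: Bystander: white bowl, 90 mm across, 40 mm high, loose on the desk beyond the middle. Origin: centre of its underside.
- pliers: Bystander: loose pliers with blue handles lying flat at the right, about 160 mm long, 13 mm high. Origin: on the desk under their middle.
- scale_jar: Bystander: loose amber jar with steel cap at the left, 70 mm across, 75 mm high. Origin: centre of its underside.
Things that resemble listed ones, but are neither listed nor needed, are in the scene too. Several things look just like the strip: the one meant starts farthest to the robot's left.

How it is judged:
By the outcome, as a careful person would: the job done as asked, in the order asked, and still so for the second after the job is handed in, while the arm keeps its last pose, push and grip.
It also fails if it takes over 45 s, if anything falls off the work surface, if the arm or the gripper's body presses on something with over 40 N, if the wrist force passes 120 N, or if a joint passes its speed limit or range.

## Working session

There is one attempt and no reset: what is moved stays moved. The work goes in short steps, Python scripts to look and compute and a tool call to move; the robot and the scene stay as the last step left them, time stands still between calls to the robot, and variables do not carry over. Pictures are saved under pics/ and viewed, about 8 in all and at most 12, crops included, and the job is handed in when it is done.

Besides the shell and the picture viewer there is one more tool, called after "Request:" by a JSON object that holds its "method" and its "body", one argument or row to a line. play_rows: Moves the arm, as the interface text tells. Its arguments: {"type":"object","properties":{"deltas":{"type":"array"},"squeeze":{"type":"number"}},"required":["deltas"]}

```bash
mkdir -p pics
cat > h.py <<'E'
import numpy as np, cv2
from bench import r
from scipy.spatial.transform import Rotation as R
def world(name,px,d):
    m=r.camera_model(name);K=np.array(m["mtx"]);Rm=cv2.Rodrigues(np.array(m["rvec"],float))[0];t=np.array(m["tvec"]).ravel()
    u,v=px;c=np.array([(u-K[0,2])/K[0,0]*d,(v-K[1,2])/K[1,1]*d,d]);return Rm.T@(c-t)
def onplane(name,px,z):
    a=world(name,px,0.);b=world(name,px,1.);return a+(b-a)*(z-a[2])/(b[2]-a[2])
def proj(name,P):
    m=r.camera_model(name);return cv2.projectPoints(np.array(P,float).reshape(-1,3),np.array(m["rvec"],float),np.array(m["tvec"],float),np.array(m["mtx"]),None)[0].reshape(-1,2)
def save(name,fn):
    p,d=r.grab_frame(name);cv2.imwrite("pics/"+fn+".png",p[:,:,::-1]);np.save("pics/"+fn+".npy",d);return p,d
E
python3 - <<'E'
from h import *
save("top","t0");save("side","s0")
o=r.get_obs();print({k:np.round(v,3) for k,v in o.items()},r.grip_point_offset)
for n in("top","side"):print(r.camera_model(n))
E
```

```text
{'clock': np.float64(0.1), 'joints': array([ 1.016,  0.478,  0.022,  1.556, -0.011,  1.109, -0.083]), 'qvel': array([ 0.   , -0.002,  0.001, -0.002,  0.001, -0.   , -0.   ]), 'tau': array([ 3.0000e-03, -5.9776e+01,  1.6130e+00, -2.8196e+01,  1.3000e-02,
        5.0000e-03, -0.0000e+00]), 'tcp_pos': array([ 0.291, -0.608,  0.23 ]), 'orientation': array([-3.062e+00, -6.960e-01,  1.000e-03]), 'contact_force': array([-0.01 ,  0.035, -0.23 ]), 'moment': array([-0.03 ,  0.027, -0.   ]), 'grip_width': np.float64(0.085)} 0.0187
{'mtx': array([[446.43028014,   0.        , 325.92800257],
       [  0.        , 446.43028014, 202.68072157],
       [  0.        ,   0.        ,   1.        ]]), 'rvec': array([ 2.18140038, -2.18337673,  0.04549891]), 'tvec': array([-0.06425132,  0.58559136,  1.43223018])}
{'mtx': array([[383.94118853,   0.        , 322.92490799],
       [  0.        , 383.94118853, 206.79494901],
       [  0.        ,   0.        ,   1.        ]]), 'rvec': array([ 0.3496564 , -2.73401243,  1.29269572]), 'tvec': array([0.552441  , 0.19546752, 1.33587218])}
```

View pics/t0.png

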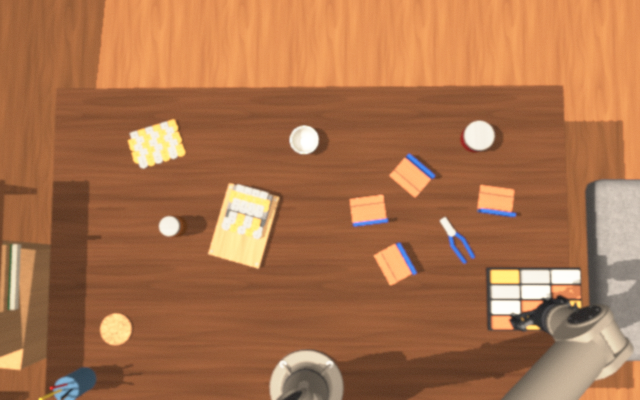

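View pics/s0.png

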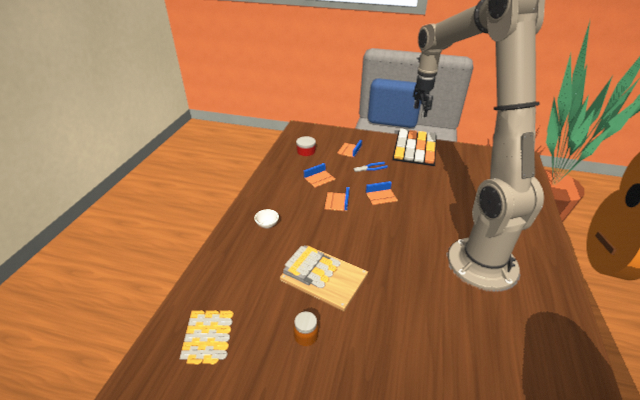

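Top view: four strip look-alikes at (368,210), (412,175), (396,263) and (496,200). Robot-left is image-left, so (368,210) is the one meant. I'll confirm it and the panel in an enlarged crop.

Run:
```python
from h import *
p=cv2.imread("pics/t0.png");
c=p[170:280,200:430];cv2.imwrite("pics/c0.png",cv2.resize(c,None,fx=3.47,fy=3.47,interpolation=cv2.INTER_CUBIC))
d=np.load("pics/t0.npy")
for n,u,v in[("strip leaf",368,207),("s2",412,175),("s3",396,263),("s4",496,200),("rib",370,224),("board",235,250),("desk",320,260)]:
    print(n,np.round(world("top",(u,v),d[v,u]),3),d[v,u])
```

```text
strip leaf [ 0.572 -0.202  0.004] 1.4589258
s2 [ 0.677 -0.347 -0.001] 1.4674305
s3 [ 0.39  -0.292  0.003] 1.4474348
s4 [ 0.594 -0.617  0.007] 1.4496111
rib [ 0.517 -0.209 -0.001] 1.460175
board [0.432 0.23  0.013] 1.4486723
desk [ 0.399 -0.045 -0.003] 1.4581852
```

View pics/c0.png

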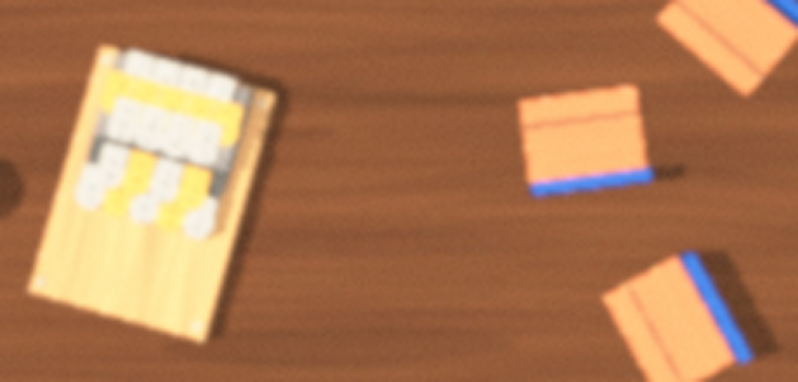

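The crop confirms the leftmost strip: black line near its front edge at crop (580,118), rib at crop (592,182). The board's bare end is at crop (28,291)–(205,342), with far corners (102,46) and (277,93). The scale tips are at about row 210–235.

Run:
```python
from h import *
f=lambda u,v:(200+(u+.5)/3.47-.5,170+(v+.5)/3.47-.5)
q=lambda pts,z:np.array([onplane("top",f(*p),z) for p in pts])
b=q([(28,291),(205,342),(277,93),(102,46)],.018)
print(np.round(b,4),[np.linalg.norm(b[i]-b[i-1]).round(3) for i in range(4)])
x=(b[2]+b[3]-b[0]-b[1])/2;print("panel",b.mean(0),np.degrees(np.arctan2(x[1],x[0])))
y=b[0]+b[3]-b[1]-b[2];print(np.degrees(np.arctan2(-y[0],y[1])))
s=q([(518,98),(636,86)],.004);rb=q([(533,196),(653,178)],.0) ;rt=q([(531,187),(652,172)],.04)
print(s,rb,rt)
print(np.linalg.norm(s[0]-s[1]),np.linalg.norm(s.mean(0)-rb.mean(0)))
y=s[0]-s[1];print(np.degrees(np.arctan2(-y[0],y[1])));y=rb[0]-rb[1];print(np.degrees(np.arctan2(-y[0],y[1])))
print("start R\n",R.from_rotvec(r.get_obs()["orientation"]).as_matrix().round(3)); print(r.camera_model("wrist"))
```

```text
[[0.4212 0.318  0.018 ]
 [0.3742 0.152  0.018 ]
 [0.606  0.0863 0.018 ]
 [0.6506 0.2516 0.018 ]] [np.float64(0.239), np.float64(0.173), np.float64(0.241), np.float64(0.171)]
panel [0.51299609 0.20195949 0.018     ] -15.980324791400426
-15.468625256248236
[[ 0.60191993 -0.13985594  0.004     ]
 [ 0.61307727 -0.25104383  0.004     ]] [[ 0.50960154 -0.15379715  0.        ]
 [ 0.52647344 -0.26676618  0.        ]] [[ 0.51755752 -0.15027516  0.04      ]
 [ 0.53122    -0.2610883   0.04      ]]
0.11174628767453967 0.09077043812303089
5.730263046495868
8.494323937447962
start R
 [[ 0.902  0.432 -0.001]
 [ 0.432 -0.902  0.001]
 [-0.    -0.002 -1.   ]]
{'mtx': array([[309.70691629,   0.        , 318.37394346],
       [  0.        , 309.70691629, 200.67564474],
       [  0.        ,   0.        ,   1.        ]]), 'T_tool_cam': array([[ 5.76639422e-05, -9.63169002e-01, -2.68896766e-01,
         6.71543753e-02],
       [ 9.99999972e-01, -5.69410058e-06,  2.34842251e-04,
         1.15999049e-03],
       [-2.27723901e-04, -2.68896773e-01,  9.63168975e-01,
        -1.42649497e-01],
       [ 0.00000000e+00,  0.00000000e+00,  0.00000000e+00,
         1.00000000e+00]])}
```

Request:
{"method": "play_rows", "body": {
  "deltas": [
    [60, [383, -260, 30], [0, 0, -1.256]],
    [60, [383, -260, 30], [0, 0, -1.256]],
    [60, [383, -260, 30], [0, 0, -1.256]],
    [60, [383, -260, 30], [0, 0, -1.256]],
    [60, [383, -260, 30], [0, 0, -1.256]],
    [60, [383, -260, 30], [0, 0, -1.256]],
    [60, [383, -260, 30], [0, 0, -1.256]],
    [60, [383, -260, 30], [0, 0, -1.256]]
  ],
  "squeeze": 60
}}

```text
clock: 1.1
tcp_pos: [0.5259, -0.2037, 0.2005]
orientation: [-2.06, -2.368, -0.003]
contact_force: [0.1, -0.6, -0.4]
grip_width: 0.0598
```

Request:
{"method": "play_rows", "body": {
  "deltas": [
    [60, [0, 0, 0], [0, 0, 0]],
    [60, [0, 0, 0], [0, 0, 0]]
  ]
}}

```text
clock: 1.35
tcp_pos: [0.5252, -0.2048, 0.2002]
orientation: [-2.061, -2.367, -0.002]
contact_force: [0.5, -0.9, -0.6]
grip_width: 0.0597
```

```bash
cat >> h.py <<'E'
def tool():
    o=r.get_obs();return R.from_rotvec(o["orientation"]).as_matrix(),np.array(o["tcp_pos"])
def wplane(px,z,T):
    m=r.camera_model("wrist");K=np.array(m["mtx"]);C=np.array(m["T_tool_cam"])
    a=np.array([(px[0]-K[0,2])/K[0,0],(px[1]-K[1,2])/K[1,1]]);th=np.hypot(*a);s=np.sinc(th/np.pi)
    ray=np.array([a[0]*s,a[1]*s,np.cos(th)])
    A,t=T;o=A@C[:3,3]+t;w=A@C[:3,:3]@ray;return o+w*(z-o[2])/w[2]
def wshot(fn):
    T=tool();p,d=save("wrist",fn);np.savez("pics/"+fn+".npz",A=T[0],t=T[1])
def lT(fn):
    z=np.load("pics/"+fn+".npz");return z["A"],z["t"]
E
python3 - <<'E'
from h import *
wshot("w1");A,t=tool();print(A.round(3),t)
E
```

```text
[[-0.136  0.991 -0.001]
 [ 0.991  0.136  0.003]
 [ 0.003 -0.001 -1.   ]] [ 0.52499277 -0.20552949  0.20030407]
```

View pics/w1.png

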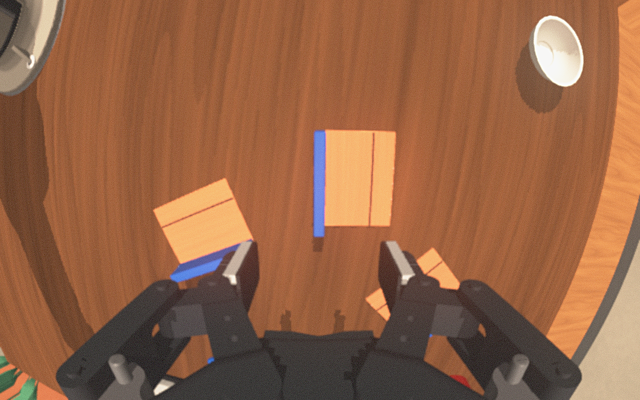

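Wrist view: the rib top runs along columns 314–325, from (320,131) to (319,236). The leaf's front corners are at (395,131) and (391,227).

Run:
```python
from h import *
p=cv2.imread("pics/w1.png");cv2.imwrite("pics/c1.png",cv2.resize(p[115:245,295:415],None,fx=4.5,fy=4.5,interpolation=cv2.INTER_CUBIC))
T=lT("w1")
f=lambda q,z:wplane(q,z,T)
s=np.array([f((395,131),.004),f((391,227),.004)])
rb=np.array([f((319.5,131),.04),f((319,236),.04)])
for a in(s,rb):
    y=a[0]-a[1];print(a.round(4),np.linalg.norm(y),np.degrees(np.arctan2(-y[0],y[1])))
print("rib mid",rb.mean(0),"sep",np.linalg.norm((s.mean(0)-rb.mean(0))[:2]))
d=rb.mean(0)-T[1];print("tool delta",T[0].T@d)
v=(s.mean(0)-rb.mean(0));print("yaw",np.degrees(np.arctan2(v[1],v[0])), "tool y yaw",np.degrees(np.arctan2(T[0][1,1],T[0][0,1])))
```

```text
[[ 0.6012 -0.1409  0.004 ]
 [ 0.6181 -0.2522  0.004 ]] 0.11253537900362594 8.597869372362211
[[ 0.5183 -0.1525  0.04  ]
 [ 0.5328 -0.2603  0.04  ]] 0.10877712431398005 7.6767169410563225
rib mid [ 0.52553941 -0.20635433  0.04      ] sep 0.08468086681820816
tool delta [-0.00208014  0.00035333  0.16018617]
yaw 6.631293190784014 tool y yaw 7.902301752286586
```

View pics/c1.png

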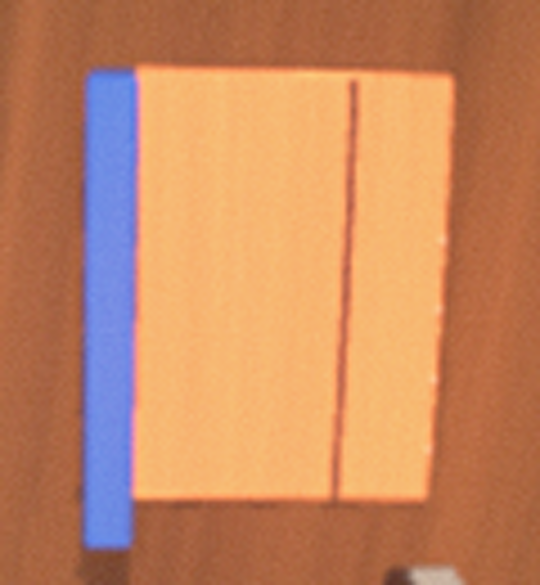

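Crop: rib columns 85–135, front edge at columns 455 (top) to 430 (bottom), consistent with the measured rib. The rib–front distance is 84.7 mm against the nominal 84, and the tool yaw is within 1°. I'll descend and grip.

Request:
{"method": "play_rows", "body": {
  "deltas": [
    [60, [-2, 0.5, 60], [0, 0, 0]],
    [60, [-2, 0.5, 120], [0, 0, 0]],
    [60, [-2, 0.5, 170], [0, 0, 0]],
    [60, [-2, 0.5, 188], [0, 0, 0]],
    [60, [-2, 0.5, 188], [0, 0, 0]],
    [0, [-2, 0.5, 188], [0, 0, 0]],
    [0, [-2, 0.5, 188], [0, 0, 0]],
    [0, [-2, 0.5, 188], [0, 0, 0]]
  ],
  "squeeze": 80
}}

```text
clock: 2.4
tcp_pos: [0.5266, -0.2073, 0.014]
orientation: [-2.065, -2.367, -0.003]
contact_force: [-1.1, 0.4, 1.1]
grip_width: 0.0106
```

Request:
{"method": "play_rows", "body": {
  "deltas": [
    [0, [0, 0, 0], [0, 0, 0]],
    [0, [0, 0, 0], [0, 0, 0]],
    [0, [0, 0, 0], [0, 0, 0]]
  ]
}}

```text
clock: 2.78
tcp_pos: [0.5264, -0.2073, 0.0139]
orientation: [-2.065, -2.367, -0.002]
contact_force: [-0.8, 0.1, 1.2]
grip_width: 0.0107
```

Request:
{"method": "play_rows", "body": {
  "deltas": [
    [0, [0, 0, -30], [0, 0, 0]],
    [0, [0, 0, -80], [0, 0, 0]],
    [0, [0, 0, -130], [0, 0, 0]],
    [0, [40, -7, -150], [0, 0, 0.04]],
    [0, [85, -14, -150], [0, 0, 0.08]],
    [0, [135, -22, -150], [0, 0, 0.12]],
    [0, [185, -31, -150], [0, 0, 0.16]],
    [0, [235, -39, -150], [0, 0, 0.21]]
  ]
}}

```text
clock: 3.78
tcp_pos: [0.4549, 0.0214, 0.1642]
orientation: [-2.303, -2.136, -0.002]
contact_force: [-0.1, 0.6, -1.4]
grip_width: 0.0103
```

Run:
```python
from h import *
A,t=tool();e=np.radians(-15.8)
print(A.T@(np.array([.388,.237,.165])-t), np.degrees(np.arctan2(A[1,1],A[0,1])),t)
```

```text
[ 0.20998154 -0.08296078 -0.00052014] -4.321984703768693 [0.45490089 0.02136451 0.16421759]
```

Request:
{"method": "play_rows", "body": {
  "deltas": [
    [0, [45, -18, 0], [0, 0, 0.05]],
    [0, [90, -36, 0], [0, 0, 0.1]],
    [0, [140, -55, 0], [0, 0, 0.15]],
    [0, [185, -73, 0], [0, 0, 0.2]],
    [0, [210, -83, 0], [0, 0, 0.2]],
    [0, [210, -83, 0], [0, 0, 0.2]],
    [0, [210, -83, 0], [0, 0, 0.2]]
  ]
}}

```text
clock: 4.65
tcp_pos: [0.3879, 0.2361, 0.1642]
orientation: [-2.506, -1.895, -0.001]
contact_force: [0.2, 0.6, -0.2]
grip_width: 0.0107
```

Run:
```python
from h import *
wshot("w2");save("top","t2");A,t=lT("w2");print(A.round(3),t)
```

```text
[[ 0.272  0.962  0.   ]
 [ 0.962 -0.272  0.001]
 [ 0.001  0.    -1.   ]] [0.3879469  0.23614023 0.16421824]
```

View pics/w2.png

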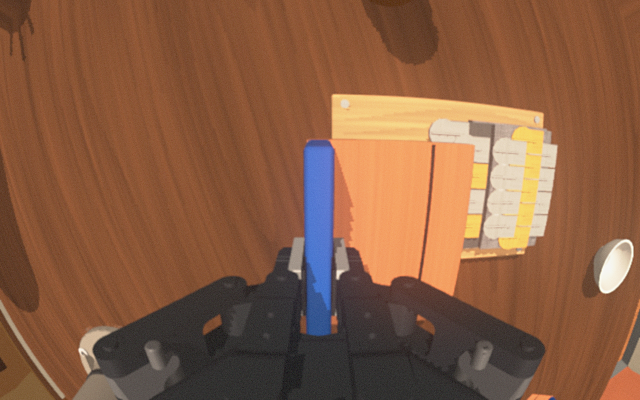

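Wrist view: strip held level above the board. The board's bare-left corner is at (332,95), the left-far corner at (544,111), and the left tip of the bottom row at (429,132).

Run:
```python
from h import *
T=lT("w2");f=lambda q,z:wplane(q,z,T)
a=f((332,95),.018);b=f((544,111.5),.018);c=f((525,255),.018);m=f((438,99.5),.018)
print(a,b,c,m,np.linalg.norm(b-a),np.linalg.norm(c-b))
g=lambda p,q:np.degrees(np.arctan2(q[1]-p[1],q[0]-p[0]))
print("yaw",g(a,b),g(a,m),g(m,b),"far end",g(c,b)-90)
th=np.radians(g(a,b));X=np.array([np.cos(th),np.sin(th),0]);Y=np.array([-np.sin(th),np.cos(th),0])
O=(a+b)/2-.085*Y;print("panel from wrist",O)
t=f((429,132),.03);print("tip",X@(t-O),Y@(t-O))
# strip held: front-left corner and rib
s=f((474,146),T[1][2]-.010);print("strip front left rel tool",T[0].T@(s-T[1]))
p=cv2.imread("pics/w2.png");c1=cv2.resize(p[85:265,320:560],None,fx=3.3,fy=3.3,interpolation=cv2.INTER_CUBIC);cv2.imwrite("pics/c2.png",c1)
```

```text
[0.42368496 0.31608204 0.018     ] [0.65493819 0.2534944  0.018     ] [0.60991295 0.08665909 0.018     ] [0.52281415 0.2886645  0.018     ] 0.2395731007753439 0.1728042043144121
yaw -15.144040375746387 -15.460586735324943 -14.90591971307362 far end -15.103080885282509
panel from wrist [0.51710562 0.20274009 0.018     ]
tip -0.030201004779746694 0.0526742362894079
strip front left rel tool [0.05443789 0.08370237 0.01003174]
```

View pics/c2.png

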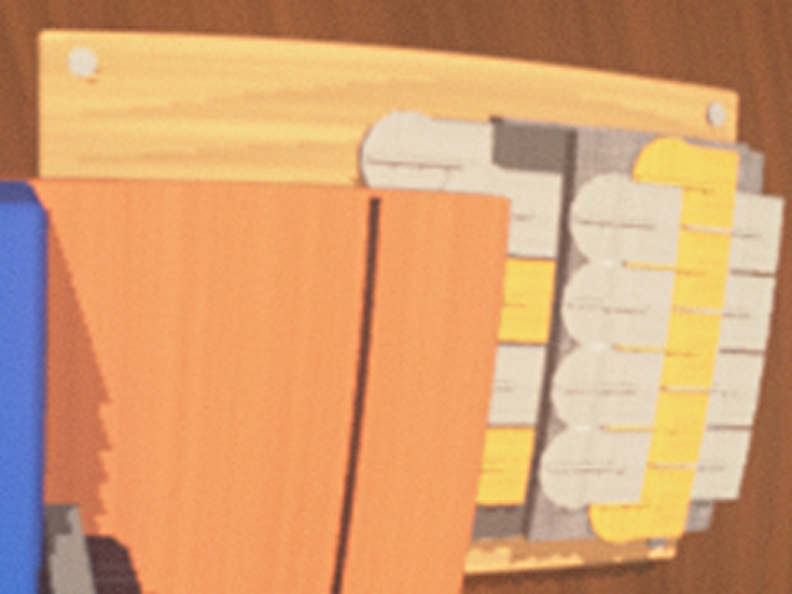

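Wrist estimates: panel at (0.5165, 0.2027) with yaw −15.3°, and the tip check gives x = −30.2 against −30. The crop agrees: the strip front is parallel to the row and about centred. I'll lower it in front of the row.

Request:
{"method": "play_rows", "body": {
  "deltas": [
    [0, [2.5, 9, 40], [0, 0, -0.008]],
    [0, [2.5, 9, 80], [0, 0, -0.008]],
    [0, [2.5, 9, 110], [0, 0, -0.008]],
    [0, [2.5, 9, 125], [0, 0, -0.008]],
    [0, [2.5, 9, 128], [0, 0, -0.008]],
    [0, [2.5, 9, 128], [0, 0, -0.008]]
  ]
}}

```text
clock: 5.5
tcp_pos: [0.3983, 0.2359, 0.037]
orientation: [-2.5, -1.903, -0.003]
contact_force: [0.3, -0.3, -1.2]
grip_width: 0.0107
```

Request:
{"method": "play_rows", "body": {
  "deltas": [
    [0, [0, 0, 2], [0, 0, 0]],
    [0, [0, 0, 3], [0, 0, 0]],
    [0, [0, 0, 4], [0, 0, 0]],
    [0, [0, 0, 4], [0, 0, 0]]
  ]
}}

```text
clock: 6.0
tcp_pos: [0.3983, 0.2359, 0.033]
orientation: [2.5, 1.903, 0.003]
contact_force: [0.3, 0.2, -1.4]
grip_width: 0.0109
```

Request:
{"method": "play_rows", "body": {
  "deltas": [
    [0, [0, 0, 1], [0, 0, 0]],
    [0, [0, 0, 2], [0, 0, 0]],
    [0, [0, 0, 2], [0, 0, 0]]
  ]
}}

```text
clock: 6.38
tcp_pos: [0.3983, 0.2359, 0.0318]
orientation: [2.499, 1.902, 0.003]
contact_force: [-3.4, -2.2, 13.3]
grip_width: 0.0105
```

Run:
```python
from h import *
o=r.get_obs();print(o["contact_force"].round(2),o["moment"].round(2),o["tcp_pos"].round(4));A,t=tool();print(A.round(4),np.degrees(np.arctan2(A[1,1],A[0,1])))
print(A.T@(np.array([.5165,.2027,.031])-t))
wshot("w3");p,d=save("side","s3");u=proj("side",[.48,.21,.02])[0].astype(int);print(u)
c=p[u[1]-50:u[1]+50,u[0]-65:u[0]+65,::-1];w=cv2.imread("pics/w3.png")[60:300,300:580]
cv2.imwrite("pics/c3.png",np.vstack([cv2.resize(c,(390,300),interpolation=cv2.INTER_CUBIC),cv2.resize(w,(390,300),interpolation=cv2.INTER_CUBIC)]))
```

```text
[-3.42 -2.24 13.34] [-0.49  0.73  0.02] [0.3983 0.2359 0.0318]
[[ 2.664e-01  9.638e-01  2.000e-03]
 [ 9.639e-01 -2.664e-01  5.000e-04]
 [ 1.000e-03  1.800e-03 -1.000e+00]] -15.452842824017633
[-0.00055922  0.12277008  0.00105818]
[333 277]
```

View pics/c3.png

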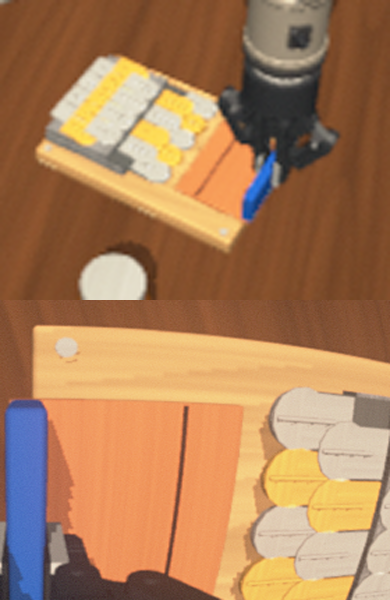

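Contact: 13 N at TCP z = 0.0318. The strip lies flat just in front of the tips, with the front edge at about crop (242,403)–(215,600) and tips at (271,420), (262,478) and (254,533). I'll check squareness before sliding.

Run:
```python
from h import *
T=lT("w3");th=np.radians(-15.3);X=np.array([np.cos(th),np.sin(th),0]);Y=np.array([-np.sin(th),np.cos(th),0]);O=np.array([.5165,.2027,0])
f=lambda u,v,z:wplane((300+u*280/390-.5,60+(v-300)*.8-.5),z,T)
for n,u,v,z in[("FL",242,404,.022),("F2",229,500,.022),("F3",214,598,.022),("line",186,406,.022),("line2",167,575,.022),("tip1",271,420,.031),("tip2",262,478,.031),("tip3",254,533,.031),("tip4",243,582,.031),("bare L",34,326,.018),("edge",380,347,.018),("ribL",25,402,.058)]:
    p=f(u,v,z)-O;print(n,(1000*np.array([X@p,Y@p])).round(1))
p=T[1]-O;print("tcp",X@p,Y@p)
```

```text
FL [-39.5  56.9]
F2 [-40.5  13.6]
F3 [-38.1 -38.8]
line [-63.4  54.8]
line2 [-63.4 -23.3]
tip1 [-30.9  51.6]
tip2 [-31.8  26.4]
tip3 [-30.8   0.7]
tip4 [-30.5 -24.8]
bare L [-119.7   85.8]
edge [41.  92.4]
ribL [-122.9   58.1]
tcp -0.12276989968838756 0.0008856718321266568
```

Request:
{"method": "play_rows", "body": {
  "deltas": [
    [0, [0, 0, 0.3], [0, 0, -0.003]],
    [0, [0, 4, 0.3], [0, 0, -0.003]],
    [0, [-0.3, 8, 0.3], [0, 0, -0.003]],
    [0, [-0.5, 12, 0.3], [0, 0, -0.003]],
    [0, [-0.5, 16, 0.3], [0, 0, -0.003]],
    [0, [-0.5, 20, 0.3], [0, 0, -0.003]],
    [0, [-0.5, 20, 0.3], [0, 0, -0.003]]
  ]
}}

```text
clock: 7.35
tcp_pos: [0.4172, 0.231, 0.0319]
orientation: [2.496, 1.907, 0.004]
contact_force: [-2.0, 1.7, 6.1]
grip_width: 0.0104
```

Request:
{"method": "play_rows", "body": {
  "deltas": [
    [0, [0, 4, 0.2], [0, 0, 0]],
    [0, [0, 8, 0.2], [0, 0, 0]],
    [0, [0, 12, 0.2], [0, 0, 0]],
    [0, [0, 16, 0.2], [0, 0, 0]],
    [0, [0, 20, 0.2], [0, 0, 0]],
    [0, [0, 22.5, 0.2], [0, 0, 0]],
    [0, [0, 22.5, 0.2], [0, 0, 0]]
  ]
}}

```text
clock: 8.22
tcp_pos: [0.4387, 0.2257, 0.0319]
orientation: [-2.495, -1.908, -0.004]
contact_force: [-3.3, 1.7, 5.1]
grip_width: 0.0105
```

Run:
```python
from h import *
o=r.get_obs();print(o["contact_force"].round(2),o["moment"].round(2));A,t=tool();print(A.round(4),np.degrees(np.arctan2(A[1,1],A[0,1])))
th=np.radians(-15.3);X=np.array([np.cos(th),np.sin(th),0]);Y=np.array([-np.sin(th),np.cos(th),0]);O=np.array([.5165,.2027,0])
print("tcp",X@(t-O),Y@(t-O))
wshot("w4");w=cv2.imread("pics/w4.png")[80:320,280:540]
p,d=save("side","s4");c=p[227:327,268:398,::-1]
cv2.imwrite("pics/c4.png",np.hstack([cv2.resize(w,(420,388),interpolation=cv2.INTER_CUBIC),cv2.resize(c,(380,388),interpolation=cv2.INTER_CUBIC)]))
```

```text
[-3.29  1.67  5.06] [ 0.23  0.64 -0.04]
[[ 0.2623  0.965   0.0017]
 [ 0.965  -0.2623  0.0021]
 [ 0.0024  0.0011 -1.    ]] -15.206475418220116
tcp -0.08116331901419707 0.0016812328632981083
```

View pics/c4.png

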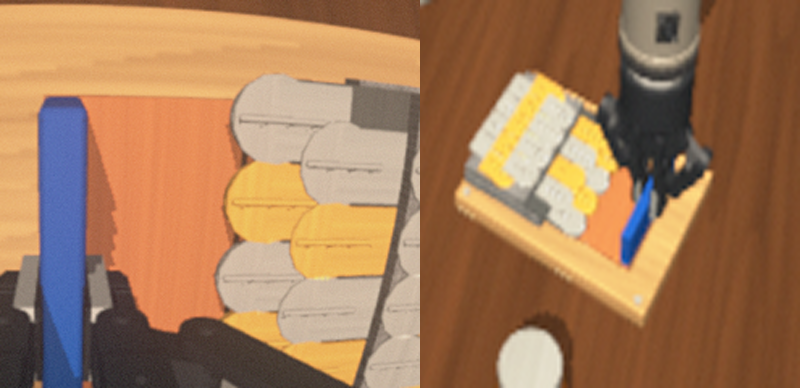

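Run:
```python
from h import *
T=lT("w4");th=np.radians(-15.3);X=np.array([np.cos(th),np.sin(th),0]);Y=np.array([-np.sin(th),np.cos(th),0]);O=np.array([.5165,.2027,0])
f=lambda u,v,z:wplane((280+u*260/420-.5,80+v*240/388-.5),z,T)
for n,u,v,z in[("leafL",100,96,.022),("leafL2",200,98,.022),("ribtopL",62,97,.058),("ribtopback",37,340,.058),("ribtopbackL",40,110,.058),("row left",275,73,.031),("tip1",232,120,.031),("tip2",225,202,.031),("tip3",215,280,.031),("notch12",238,160,.022),("notch23",230,243,.022),("boardedge",100,5,.018),("tri",340,21,.018)]:
    p=f(u,v,z)-O;print(n,(1000*np.array([X@p,Y@p])).round(1))
w=cv2.imread("pics/w4.png");cv2.imwrite("pics/c5.png",cv2.resize(w[115:285,385:475],None,fx=3.5,fy=3.5,interpolation=cv2.INTER_CUBIC))
```

```text
leafL [-69.8  57.2]
leafL2 [-38.4  57.4]
ribtopL [-81.4  59.5]
ribtopback [-88.1  -4.9]
ribtopbackL [-86.5  56.4]
row left [-17.   66.8]
tip1 [-30.5  51.8]
tip2 [-30.8  26.3]
tip3 [-31.4  -0.3]
notch12 [-24.3  37.8]
notch23 [-24.3   9.2]
boardedge [-69.7  85.6]
tri [13.8 86.8]
```

View pics/c5.png

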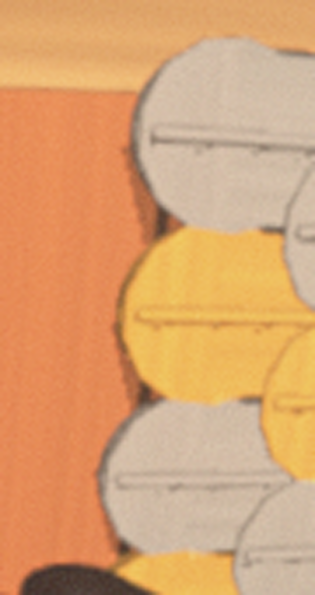

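Crop: the line is gone except for a dark spot in a notch between the rounded tips, (160,220). The strip sits about 1.5 mm to the left. I'll go 4 mm deeper and shift 1.5 mm right, then press.

Request:
{"method": "play_rows", "body": {
  "deltas": [
    [0, [-0.7, 1.5, 0.2], [0, 0, 0]],
    [0, [-1.5, 3, 0.2], [0, 0, 0]],
    [0, [-1.7, 4.3, 0.2], [0, 0, 0]],
    [0, [-1.7, 4.3, 0.2], [0, 0, 0]],
    [0, [-1.7, 4.3, 0.4], [0, 0, 0]],
    [0, [-1.7, 4.3, 0.5], [0, 0, 0]],
    [0, [-1.7, 4.3, 0.5], [0, 0, 0]]
  ]
}}

```text
clock: 9.2
tcp_pos: [0.4424, 0.2235, 0.0319]
orientation: [-2.495, -1.908, -0.005]
contact_force: [-5.2, 1.3, 9.5]
grip_width: 0.0106
```

Run:
```python
from h import *
wshot("w6");w=cv2.imread("pics/w6.png")
save("top","t6");t=cv2.imread("pics/t6.png")[170:280,200:310]
cv2.imwrite("pics/c6.png",np.hstack([cv2.resize(w[115:285,330:475],(455,533),interpolation=cv2.INTER_CUBIC),cv2.resize(t,(340,533),interpolation=cv2.INTER_CUBIC)]))
A,t=tool();th=np.radians(-15.3);X=np.array([np.cos(th),np.sin(th),0]);Y=np.array([-np.sin(th),np.cos(th),0]);O=np.array([.5165,.2027,0])
print("tcp",X@(t-O),Y@(t-O),np.degrees(np.arctan2(A[1,1],A[0,1])));o=r.get_obs();print(o["contact_force"].round(2),o["moment"].round(2),o["clock"])
```

```text
tcp -0.07698945559197072 0.0005035305437664009 -15.186034892018219
[-4.45  0.93  9.16] [ 0.18  0.94 -0.01] 9.3
```

View pics/c6.png

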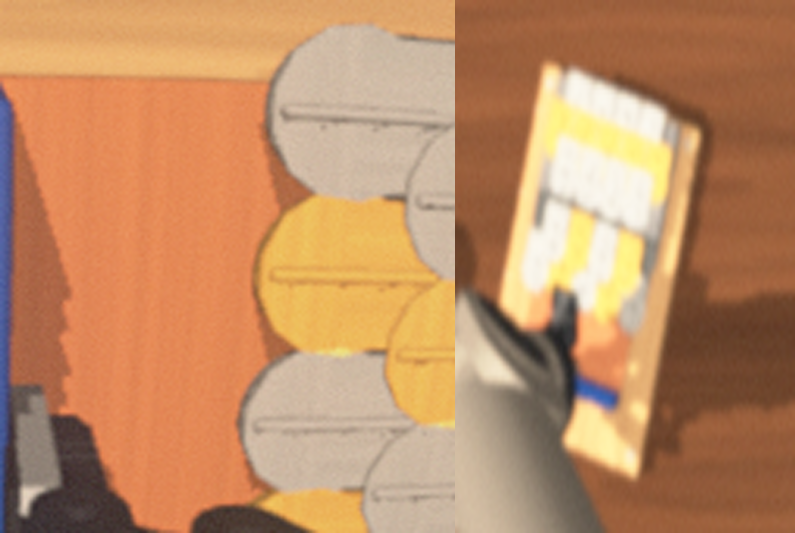

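The black line is fully hidden, with only orange leaf and shadow left in the notches. The tips are at rest, the strip is square and centred, and the push is about 9–10 N. I'm handing in.

Run:
```python
from h import *
print(r.hand_in());o=r.get_obs();print(o["contact_force"].round(2),o["clock"],o["grip_width"])
```

```text
the job is handed in; nothing more can be done
None
the job is handed in; nothing more can be done
```

I gripped the robot's-leftmost strip by its blue rib and set it flat on the bare end of the board. I then slid it about 37 mm under the bottom row and handed the job in at about 9.3 s, still holding and pressing.

Last checks before the hand-in:
- **Line:** it was fully hidden. At about 33 mm depth a dark spot still showed between two rounded tips, so I went 4 mm deeper.
- **Scales:** the tips looked undisturbed. I judged this from the pictures only and did not measure the lap angle.
- **Square and centred:** the tool's yaw was within about 0.2° of the board's. The tool was 0.5 mm left of the row's centre. Image estimates of the strip's sideways offset differed by about 1 mm.
- **Push:** it read 9.2–9.5 N. The reading was about −1.2 N while holding the strip in the air, so the true push is probably nearer 10.5 N. The last reading also showed a sideways force of about 4.5 N.
- **Bystanders:** I never moved the arm near the bowl, pliers or jar.

I got no force or pose reading after the hand-in, so the final second of holding is unchecked.

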